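Make up two drive repair kits at the workshop bench

ROBOT

A 7-joint arm with a two-finger parallel gripper is mounted at the origin on the work surface. World frame = base frame: x ahead of the robot, y to its left, z up, the work surface at z = 0. Lengths are in m, angles in rad, forces in N, time in s.
With the tool pointing down it reaches from about 0.4 to 0.85 m from the base axis. Payload 10.4 kg.
Tool frame: the origin (TCP) lies on the centre line of the jaws, within the pads' length; the fingertips stand 14 mm ahead of it and the grasp point (between the pads) lies 5 mm behind it (robot.tips_ahead is the distance from the TCP to the fingertips, in m); z points along the fingers, y is the line along which they close (so a half turn about z gives the same grasp; the last joint's range is limited). The gripper opens to 85 mm and grips with 20 to 120 N. Pads are 22 mm wide; open, the fingers measure 114 mm over their backs; the gripper's body (76 mm by 85 mm) begins 54 mm behind the grasp point. The pads swing forward as they close: fully open they stand 13 mm farther back than shut.
Start: joints at [-1.184, 0.332, -0.065, 1.46, 0.022, 1.35, -0.088], TCP at [0.249, 0.573, 0.245] pointing down, gripper open.
Joint ranges: [-2.6, 2.6], [-0.5, 2.12], [-1.47, 1.34], [0.16, 2.42], [-1.27, 4.41], [0.06, 2.06], [-2.6, 2.6]. Speed limits (rad/s): [2.22, 2.22, 2.79, 2.79, 3.14, 3.14, 3.14].

INTERFACE

Orientations are given as a 3x3 rotation matrix whose columns are the frame's x, y, z axes.
In Python, from cell import robot, get_image, camera_model gives the robot as it stands.
- The arm moves only by the tool apply_moves, never from a script. Its argument "commands" is a list that holds one entry, the list of rows, each a list of 7 numbers: the opening, from 0 (shut) to 1 (fully open), then the shift along the tool's x, y, z in units of 25 mm (1.0 is 25 mm), then the turn, a rotation vector about the tool's x, y, z in units of 5 degrees (1.0 is 5 degrees). In form: [[[grip, x, y, z, ax, ay, az], ...]]. A call has 1 to 5 rows; each row shifts and turns the commanded pose from where the row before left it, along the tool's axes as they then stand; what a row does not reach is not made up. A row lasts 1/10 s, in which the tool goes at most 50 mm and 8.59 degrees, less where a joint would pass 70% of its speed; a pose out of reach is approached as far as the arm can. A call is refused whole if a number of a shift passes 1 or a number of a turn 1, either way. A call with a gripper value outside its range is refused whole. The fingers move at their own pace and stop on an object; "squeeze" is the grip in N (left out, the last holds). Time passes only in rows, so rows that do not move let the fingers close. It gives the time, the measured TCP pose, the force, the opening and the grip force at its end, in the units of the state.
- robot.get_obs(): the state, without advancing time (a new reading comes with each control period).
- get_image(name): name is "side" or "top"; returns (picture, depth): 400x640x3 uint8, blue, green, red; 400x640 float32, m along the optical axis (not along the pixel's ray), 0 where there is no reading.
- camera_model(name): a dict with "fx", "fy", "cx", "cy" (pixels), "R" (3x3) and "t" (3): a world point X has camera coordinates R X + t. Camera axes: x right, y down, z forward; pixel columns grow to the right and rows downward; lengths in m; the calibration is good to about 2 mm. A picture is of the moment at which its call begins. camera_model takes no time and is no camera call.
- robot.sign_off(): hands the job in; it is judged then, once.
The state is a dict: "time_s": time; "q": joint angles; "qd": joint speeds; "joint_efforts": joint torques, N m; "position": TCP position; "tool_rot": TCP orientation; "contact_force": force on the tool from outside, world axes, zero at the start; "torque": the same for the moment, N m; "gripper_width": opening from 0.0 (shut) to 1.0 (fully open); "grasp_force": force on a finger pad.
Only numpy, scipy, OpenCV 4.12 (cv2) and the standard library are available. Lean on these libraries where they do the work, as an engineer would, in place of code of your own. Each camera call takes 0.05 s, during which the arm holds its last target. There are 200 camera calls.

TASK

Make up the parts for two repairs from the stock in the middle of the bench. The grey two-bay tray gets the largest ball bearing, lying flat in a bay to itself, with the jaw coupling hub standing upright and the feather key lying down side by side in the other bay; the round steel dish gets the smallest ball bearing and the V-belt pulley, both lying flat side by side on its floor. Leave the middle-sized bearing where it lies.

Things in the scene. Friction and masses are not known exactly. Their poses are not given: they have to be found in the camera images.
- bearing_large: The largest of three sealed ball bearings of plain steel (bright rings, black seal between them, open bore): 62 mm outside, 30 mm bore, 16 mm thick, about 0.2 kg, lying flat on the bench. Origin: centre of its underside; z up along its axis.
- bearing_medium: The middle-sized ball bearing, same make: 52 mm outside, 25 mm bore, 15 mm thick, lying flat. It belongs to neither kit and stays where it is (within 20 mm). Origin: centre of its underside. All stock lies in the middle of the bench with 25 mm or more free around each piece; a carton (18 mm high), a steel V-block (34 mm) and a white jar (58 mm) stand among it.
- bearing_small: The smallest ball bearing, same make: 40 mm outside, 17 mm bore, 12 mm thick, about 65 g, lying flat. Origin: centre of its underside; z up along its axis.
- coupling_hub: Jaw coupling hub of bright aluminium, standing on its plain end with jaws up: a round body 55 mm across and 30 mm high with a 28 mm bore, and three jaws on top (within the same diameter) that reach to 48 mm. About 0.2 kg. Origin: centre of its underside; z up along its axis.
- pulley: Small V-belt pulley of dark steel, lying flat with its boss up: grooved rim 63 mm across and 18 mm high, round boss 36 mm across that rises from 18 to 32 mm, 20 mm bore. About 0.35 kg. Origin: centre of its underside; z up along its axis.
- feather_key: Feather key (shaft key): a plain steel bar with round ends, 56 mm long, 10 mm wide, 8 mm high, 34 g, lying on the bench. Origin: centre of its underside; x along its length, z up.
- kit_tray: Grey steel kit tray, fixed on the bench left or right of the stock: 270 mm along x, 150 mm along y, walls 25 mm high and 4 mm thick, floor 4 mm thick. A 4 mm divider (22 mm high, along y at x = 0) makes two equal open bays, 129 by 142 mm inside, centred at x = +67 and -67 mm. Origin: centre of its underside; z up; x points straight away from the robot within 0.2 rad.
- kit_dish: Round steel parts dish, fixed on the bench, across the stock from the tray: 198 mm across the rim, 26 mm high, flat inner floor of 85 mm radius and 3 mm thickness, wall flaring slightly outwards. Origin: centre of its underside; z up.
Mind the look-alikes: they are no part of the job. Several things have the shape of the pulley; the one meant has the colours described above. Leave any blue look-alike of the bearing_large alone.

How it is judged:
By the outcome, as a careful person would: the job done as asked, in the order asked, and still so for the second after the job is handed in, with the robot touching nothing.
It also fails if it takes over 109 s, if anything falls off the work surface, if the arm or the gripper's body presses on something with over 40 N, if the wrist force passes 120 N, or if a joint passes its speed limit or range.

## Working session

There is one attempt and no reset: what is moved stays moved. The work goes in short steps, Python scripts to look and compute and a tool call to move; the robot and the scene stay as the last step left them, time stands still between calls to the robot, and variables do not carry over. Pictures are saved under pics/ and viewed, at most 14 in all, crops included, and the job is handed in when it is done.

Besides the shell and the picture viewer there is one more tool, called after ">>>" as name([rows], argument=value, ...), one row to a line, values as JSON. apply_moves: Moves the arm, as the interface text tells. Its arguments: {"type":"object","properties":{"commands":{"type":"array"},"squeeze":{"type":"number"}},"required":["commands"]}

```bash
ls; mkdir -p pics; cat > h.py <<'E'
import numpy as np,cv2
from cell import robot,get_image,camera_model
def px2w(m,u,v,z):
    d=np.array([(u-m['cx'])/m['fx'],(v-m['cy'])/m['fy'],1.]);R=np.array(m['R']);t=np.array(m['t'])
    o=-R.T@t;d=R.T@d;return o+d*(z-o[2])/d[2]
def cloud(m,D):
    v,u=np.mgrid[0:D.shape[0],0:D.shape[1]]
    P=np.stack([(u-m['cx'])/m['fx']*D,(v-m['cy'])/m['fy']*D,D],-1)
    return (P-np.array(m['t']))@np.array(m['R'])
E
python3 - <<'E'
from h import *
for n in('top','side'):
    p,d=get_image(n);cv2.imwrite(f'pics/{n}0.png',p);np.savez(f'{n}0.npz',p=p,d=d)
    m=camera_model(n);print(n,m['fx'],-np.array(m['R']).T@np.array(m['t']))
o=robot.get_obs();print(o['time_s'],o['position'],np.round(o['tool_rot'],3),o['gripper_width'],robot.tips_ahead)
E
```

```text
pics
top 369.79465142689367 [3.87339881e-01 9.01056974e-04 9.20504728e-01]
side 510.7963977453039 [ 1.1391627  -0.81323073  1.03038164]
0.1 [0.24886066 0.57297926 0.24463157] [[-0.917  0.398 -0.   ]
 [ 0.398  0.917 -0.001]
 [-0.    -0.001 -1.   ]] 1.0021656010030557 0.014
```

View pics/top0.png

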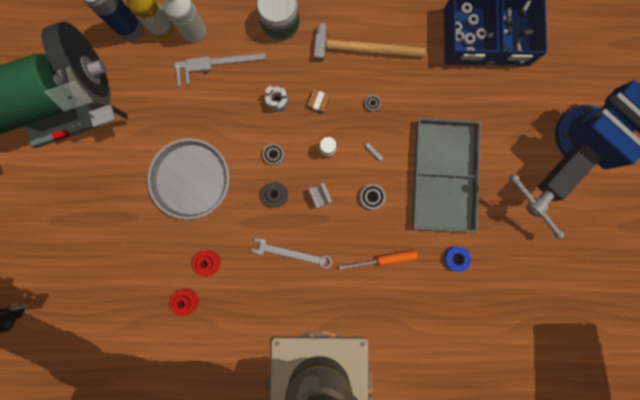

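View pics/side0.png

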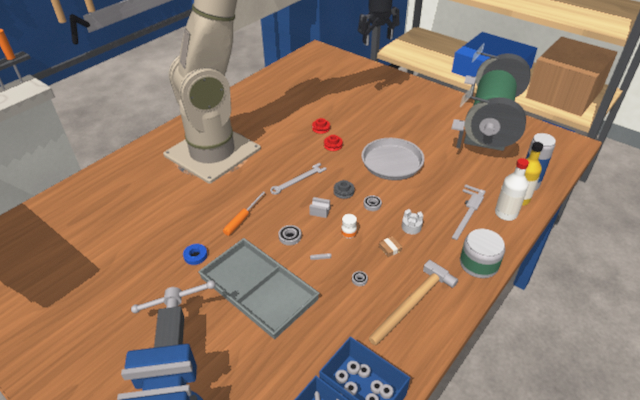

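Top view: large bearing at (373,196), medium (273,154), small (373,103), hub (276,97), key (374,152), tray (447,177), dish (188,179). There are three pulley shapes: dark (274,194), red (206,263) and red (184,302). The dark steel one fits the description. The blue ring at (458,259) is the bearing look-alike. I'll confirm these in one crop and measure.

```bash
cat > meas.py <<'E'
from h import *
def run(sfx):
    T=np.load(f'top{sfx}.npz');S=np.load(f'side{sfx}.npz');mt=camera_model('top');ms=camera_model('side')
    return T,S,cloud(mt,T['d']),cloud(ms,S['d']),mt,ms
E
python3 - <<'E'
from meas import *
T,S,Ct,Cs,mt,ms=run('0')
cv2.imwrite('pics/crop0.png',cv2.resize(T['p'][80:220,235:405],None,fx=4.2,fy=4.2,interpolation=cv2.INTER_CUBIC))
bench=Ct[100:240,240:400];print('bench z med',np.median(bench[...,2]))
its=dict(large=(373,196,.016),medium=(273,154,.015),small=(373,103,.012),hub=(276,97,.048),pulley=(274,194,.018),key=(374,152,.008),jar=(328,147,.058),vb=(320,194,.034),carton=(318,101,.018))
for n,(u,v,h) in its.items():
    c=px2w(mt,u,v,h)
    out=[n]
    for C in(Ct,Cs):
        k=(np.hypot(C[...,0]-c[0],C[...,1]-c[1])<.05)&(C[...,2]>min(.005,h*.55))&(C[...,2]<.1)
        P=C[k]
        if len(P)<5: out.append(len(P));continue
        z=np.percentile(P[:,2],90); k2=P[P[:,2]>z-.006]
        (rc,rs,ra)=cv2.minAreaRect(k2[:,:2].astype(np.float32))
        ec,er=cv2.minEnclosingCircle(k2[:,:2].astype(np.float32))
        out.append((len(P),round(float(z),4),np.round(rc,4),np.round(rs,4),round(ra,1),np.round(ec,4),round(er,4)))
    print(*out,sep='\n   ')
for n,(u,v),r in(('tray',(447,177),.17),('dish',(188,179),.12)):
    c=px2w(mt,u,v,.02)
    for C in(Ct,Cs):
        k=(np.hypot(C[...,0]-c[0],C[...,1]-c[1])<r)&(C[...,2]>.015)&(C[...,2]<.04)
        if n=='tray':k&=(C[...,1]>c[1]-.095)&(C[...,1]<c[1]+.1)
        P=C[k];z=np.percentile(P[:,2],95);rc,rs,ra=cv2.minAreaRect(P[:,:2].astype(np.float32));ec,er=cv2.minEnclosingCircle(P[:,:2].astype(np.float32))
        f=C[(np.hypot(C[...,0]-c[0]-.03,C[...,1]-c[1])<.02)]
        print(n,len(P),z,rc,rs,ra,ec,er,'floor',np.median(f[:,2]))
E
```

```text
bench z med 0.0006943039392398466
large
   (402, 0.0179, array([ 0.4588, -0.1278]), array([0.0595, 0.0609]), 2.4, array([ 0.4593, -0.1281]), 0.031)
   (290, 0.0166, array([ 0.455 , -0.1316]), array([0.0608, 0.0587]), 37.6, array([ 0.4546, -0.132 ]), 0.0326)
medium
   (293, 0.017, array([0.5626, 0.1183]), array([0.0505, 0.0499]), 2.5, array([0.562 , 0.1186]), 0.0262)
   (177, 0.0143, array([0.5582, 0.1148]), array([0.0512, 0.0513]), 76.7, array([0.5568, 0.1136]), 0.028)
small
   (179, 0.0141, array([ 0.6954, -0.1283]), array([0.0377, 0.0369]), 87.9, array([ 0.696, -0.128]), 0.0198)
   (146, 0.0122, array([ 0.6917, -0.1338]), array([0.0377, 0.0407]), 35.6, array([ 0.6918, -0.1333]), 0.021)
hub
   (428, 0.0488, array([0.7001, 0.1093]), array([0.0504, 0.0465]), 19.2, array([0.6998, 0.1127]), 0.0272)
   (379, 0.0444, array([0.6925, 0.1093]), array([0.0522, 0.0486]), 80.2, array([0.6961, 0.1055]), 0.0294)
pulley
   (491, 0.0328, array([0.4621, 0.1118]), array([0.0342, 0.034 ]), 0.8, array([0.4621, 0.1123]), 0.0179)
   (253, 0.03, array([0.4584, 0.1089]), array([0.0328, 0.0389]), 37.7, arra
[... 1095 characters left out ...]
112305 floor 0.004597260193915137
tray 1150 0.02806516331148093 (0.5102221965789795, -0.31220096349716187) (0.15756537020206451, 0.27915266156196594) 87.21209716796875 (0.5107421875, -0.3132368326187134) 0.15590627491474152 floor 0.0023928367096463037
dish 960 0.028500587898748507 (0.4976717233657837, 0.3210318088531494) (0.19630789756774902, 0.19599328935146332) 46.19972610473633 (0.49685490131378174, 0.32106953859329224) 0.09947102516889572 floor 0.0032333439396062084
dish 436 0.026539338116623054 (0.49351438879966736, 0.31602489948272705) (0.19600144028663635, 0.19844862818717957) 67.03412628173828 (0.49143898487091064, 0.31804364919662476) 0.10215885937213898 floor 0.00017411903685394495
```

View pics/crop0.png

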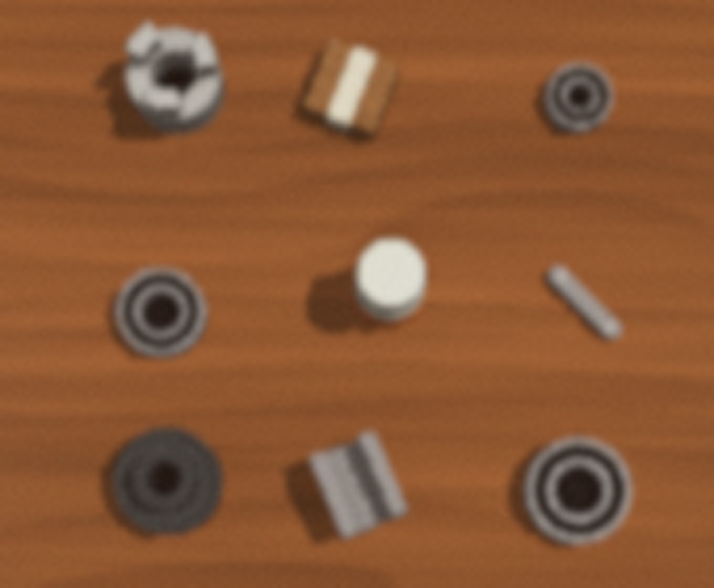

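The crop confirms it: dark grey pulley lower left, medium bearing above it, large bearing lower right, small bearing upper right, key between the two. Next I'll measure the tray edges, key axis, hub body, and where the fingertips stand.

```bash
python3 - <<'E'
from meas import *
T,S,Ct,Cs,mt,ms=run('0')
def best(mask,c):
    n,l,st,ce=cv2.connectedComponentsWithStats(mask.astype(np.uint8));
    i=1+np.argmin(np.hypot(*(ce[1:]-c).T)+1e3*(st[1:,4]<25));return (l==i)
# key by brightness/low saturation
for nm,img,m,(u,v) in(('top',T['p'],mt,(374,152)),('side',S['p'],ms,(320,256))):
    hsv=cv2.cvtColor(img,cv2.COLOR_BGR2HSV);k=hsv[...,1]<110
    w=np.zeros_like(k);w[v-18:v+18,u-18:u+18]=1
    b=best(k&w,(u,v));vv,uu=np.nonzero(b)
    P=np.array([px2w(m,a,c,.008)[:2] for a,c in zip(uu,vv)]).astype(np.float32)
    print('key',nm,len(P),cv2.minAreaRect(P),P.mean(0))
# tray rim
for C in(Ct,Cs):
    k=(C[...,0]>.35)&(C[...,0]<.67)&(C[...,1]>-.41)&(C[...,1]<-.21)&(C[...,2]>.018)&(C[...,2]<.04)
    b=cv2.morphologyEx(k.astype(np.uint8),cv2.MORPH_CLOSE,np.ones((3,3)))
    n,l,st,_=cv2.connectedComponentsWithStats(b);i=1+st[1:,4].argmax();P=C[(l==i)&k]
    print('tray',len(P),cv2.minAreaRect(P[:,:2].astype(np.float32)),np.percentile(P[:,:2],[1,99],axis=0).round(4).tolist())
    # inner floor
    f=C[(C[...,0]>.39)&(C[...,0]<.62)&(C[...,1]>-.36)&(C[...,1]<-.26)][:,2];print('floor',np.percentile(f,[20,50]))
# hub: circle of all points above 10 mm
for C in(Ct,Cs):
    P=C[(np.hypot(C[...,0]-.697,C[...,1]-.109)<.045)&(C[...,2]>.012)&(C[...,2]<.08)]
    print('hub',cv2.minEnclosingCircle(P[:,:2].astype(np.float32)),np.percentile(P[:,2],[50,98]))
o=robot.get_obs();p=np.array(o['position']);R=np.array(o['tool_rot'])
for n,C in(('t',Ct),('s',Cs)):
    q=(C-p)@R; P=q[(np.abs(q)<[.03,.08,.08]).all(-1)&(C[...,2]>.1)]
    print(n,len(P), P.min(0) if len(P) else '',P.max(0) if len(P) else '')
    if len(P):
        for s in(-1,1):
            a=P[P[:,1]*s>.03]; print(s,len(a),np.percentile(a[:,2],[95,99.5]) if len(a) else '',np.abs(a[:,1]).min() if len(a) else '')
# vise neighbourhood heights
k=(Ct[...,1]<-.40)&(Ct[...,1]>-.56)&(Ct[...,0]>.35)&(Ct[...,0]<.65);print('right of tray zmax',Ct[k][:,2].max(),'min |y| high', Ct[k&(Ct[...,2]>.05)][:,1].max())
E
```

```text
key top 123 ((0.5709577798843384, -0.13277027010917664), (0.054872382432222366, 0.01253445353358984), 45.129371643066406) [ 0.5711434  -0.13237652]
key side 126 ((0.570385217666626, -0.136817067861557), (0.05679355934262276, 0.0198990348726511), 46.16751480102539) [ 0.5702846  -0.13695836]
tray 1250 ((0.5150578022003174, -0.3091655671596527), (0.15640689432621002, 0.2761847972869873), 87.32361602783203) [[0.3758, -0.3906], [0.6527, -0.2271]]
floor [0.00314035 0.00451882]
tray 1018 ((0.5102221965789795, -0.31220096349716187), (0.15756537020206451, 0.27915266156196594), 87.21209716796875) [[0.3714, -0.3945], [0.6496, -0.2315]]
floor [0.00052852 0.00233091]
hub ((0.6996819376945496, 0.11186563968658447), 0.02816787362098694) [0.03135241 0.05076427]
hub ((0.697385311126709, 0.10790053009986877), 0.03085058368742466) [0.02890097 0.0476811 ]
t 466 [-0.01517291 -0.076228   -0.0794372 ] [ 0.01059047 -0.04339481  0.00013636]
-1 466 [-0.00965887 -0.00254373] 0.04339481104198073
1 0  
s 504 [-0.02314176 -0.07992786 -0.07994684] [0.02080983 0.07026131 0.00324041]
-1 245 [-0.00700915  0.00138202] 0.030306620976179664
1 169 [-0.00289027  0.00134807] 0.030769422703932833
right of tray zmax 0.1296608824438155 min |y| high -0.4138385793488051
```

>>> apply_moves([
  [[1,0,0,0.8,0,0,-0.94],[1,0,0,0.8,0,0,-0.94],[1,0,0,0.8,0,0,-0.94],[1,0,0,0.8,0,0,-0.94],[1,0,0,0.8,0,0,-0.94]],
])

```text
time_s: 0.6
position: [0.2489, 0.573, 0.1441]
tool_rot: [[-1.0, -0.004, -0.0], [-0.004, 1.0, -0.001], [0.0, -0.001, -1.0]]
contact_force: [0.7, -0.0, 0.3]
gripper_width: 0.999
grasp_force: 0.0
```

>>> apply_moves([
  [[1,-0.28,-1,0,0,0,0],[1,-0.28,-1,0,0,0,0],[1,-0.28,-1,0,0,0,0],[1,-0.28,-1,0,0,0,0],[1,-0.28,-1,0,0,0,0]],
])

```text
time_s: 1.1
position: [0.2842, 0.447, 0.145]
tool_rot: [[-1.0, -0.0, -0.0], [-0.0, 1.0, -0.0], [0.0, -0.0, -1.0]]
contact_force: [1.0, 0.1, -0.1]
gripper_width: 0.999
grasp_force: 0.0
```

>>> apply_moves([
  [[1,-0.3,-1,0,0,0,0],[1,-0.3,-1,0,0,0,0],[1,-0.3,-1,0,0,0,0],[1,-0.3,-1,0,0,0,0],[1,-0.3,-1,0,0,0,0]],
])

```text
time_s: 1.6
position: [0.3217, 0.3221, 0.1451]
tool_rot: [[-1.0, -0.0, -0.0], [-0.0, 1.0, -0.0], [0.0, -0.0, -1.0]]
contact_force: [0.3, -0.7, 0.2]
gripper_width: 1.003
grasp_force: 0.0
```

>>> apply_moves([
  [[1,-0.3,-1,0,0,0,0],[1,-0.3,-1,0,0,0,0],[1,-0.3,-1,0,0,0,0],[1,-0.3,-1,0,0,0,0],[1,-0.3,-1,0,0,0,0]],
])

```text
time_s: 2.1
position: [0.3592, 0.1972, 0.1451]
tool_rot: [[-1.0, -0.0, -0.0], [-0.0, 1.0, -0.0], [0.0, -0.0, -1.0]]
contact_force: [0.3, -0.2, 0.5]
gripper_width: 1.0
grasp_force: 0.0
```

>>> apply_moves([
  [[1,-0.3,-1,0,0,0,0],[1,-0.3,-1,0,0,0,0],[1,-0.3,-1,0,0,0,0],[1,-0.3,-1,0,0,0,0],[1,-0.3,-1,0,0,0,0]],
])

```text
time_s: 2.6
position: [0.3967, 0.0722, 0.1452]
tool_rot: [[-1.0, -0.0, -0.0], [-0.0, 1.0, 0.0], [0.0, 0.0, -1.0]]
contact_force: [0.6, -0.3, 0.5]
gripper_width: 1.0
grasp_force: 0.0
```

>>> apply_moves([
  [[1,-0.3,-1,0,0,0,0],[1,-0.3,-1,0,0,0,0],[1,-0.3,-1,0,0,0,0],[1,-0.3,-1,0,0,0,0],[1,-0.3,-1,0,0,0,0]],
])

```text
time_s: 3.1
position: [0.4342, -0.0527, 0.1452]
tool_rot: [[-1.0, -0.0, -0.0], [-0.0, 1.0, 0.0], [0.0, 0.0, -1.0]]
contact_force: [0.2, 0.5, -0.3]
gripper_width: 0.998
grasp_force: 0.0
```

>>> apply_moves([
  [[1,-0.3,-1,0,0,0,0],[1,-0.3,-1,0.3,0,0,0],[1,-0.3,-1,0.5,0,0,0],[1,0,-0.08,0.8,0,0,0],[1,0,0,0.8,0,0,0]],
])

```text
time_s: 3.6
position: [0.4567, -0.1297, 0.0846]
tool_rot: [[-1.0, 0.001, 0.0], [0.001, 1.0, -0.0], [-0.0, -0.0, -1.0]]
contact_force: [0.4, 0.1, -0.1]
gripper_width: 1.002
grasp_force: 0.0
```

>>> apply_moves([
  [[1,0,0,0.9,0,0,0],[1,0,0,0.9,0,0,0],[1,0,0,0.6,0,0,0],[1,0,0,0.3,0,0,0],[1,0,0,0.16,0,0,0]],
])

```text
time_s: 4.1
position: [0.4565, -0.1287, 0.0133]
tool_rot: [[-1.0, -0.0, -0.001], [-0.0, 1.0, -0.0], [0.001, -0.0, -1.0]]
contact_force: [0.7, 0.3, 0.1]
gripper_width: 0.999
grasp_force: 0.0
```

>>> apply_moves([
  [[0.6,0,0,0,0,0,0],[0.6,0,0,0,0,0,0],[0.6,0,0,0,0,0,0],[0.6,0,0,0,0,0,0],[0.6,0,0,0,0,0,0]],
], squeeze=50)

```text
time_s: 4.6
position: [0.4573, -0.1286, 0.0149]
tool_rot: [[-1.0, -0.0, 0.001], [-0.0, 1.0, 0.001], [-0.001, 0.001, -1.0]]
contact_force: [-3.6, 1.3, 8.7]
gripper_width: 0.705
grasp_force: 51.9
```

>>> apply_moves([
  [[0.6,0,0,-0.3,0,0,0],[0.6,0,0,-0.8,0,0,0],[0.6,0,0,-1,0,0,0],[0.6,0,-0.5,-0.6,0,0,0],[0.6,0.05,-1,0,0,0,0]],
])

```text
time_s: 5.1
position: [0.4575, -0.1652, 0.0841]
tool_rot: [[-1.0, -0.003, 0.005], [-0.003, 1.0, 0.001], [-0.005, 0.001, -1.0]]
contact_force: [-0.3, -0.5, -2.2]
gripper_width: 0.697
grasp_force: 54.9
```

>>> apply_moves([
  [[0.6,0.1,-1,0,0,0,0],[0.6,0.1,-1,0,0,0,0],[0.6,0.1,-1,0,0,0,0],[0.6,0.1,-1,0,0,0,0],[0.6,0,-1,0,0,0,0]],
])

```text
time_s: 5.6
position: [0.4453, -0.2922, 0.0821]
tool_rot: [[-1.0, -0.0, 0.001], [-0.0, 1.0, 0.0], [-0.001, 0.0, -1.0]]
contact_force: [-0.1, 0.5, -1.4]
gripper_width: 0.703
grasp_force: 54.9
```

>>> apply_moves([
  [[0.6,0,-0.66,0,0,0,0],[0.6,0,0,0.8,0,0,0],[0.6,0,0,0.8,0,0,0],[0.6,0,0,0.4,0,0,0],[0.6,0,0,0.2,0,0,0]],
])

```text
time_s: 6.1
position: [0.4453, -0.3074, 0.0259]
tool_rot: [[-1.0, -0.001, -0.001], [-0.001, 1.0, 0.0], [0.001, 0.0, -1.0]]
contact_force: [0.8, -0.7, -2.2]
gripper_width: 0.699
grasp_force: 54.9
```

>>> apply_moves([
  [[0.6,0,0,0.2,0,0,0],[0.6,0,0,0.08,0,0,0],[0.6,0,0,0,0,0,0]],
])

```text
time_s: 6.4
position: [0.4458, -0.3077, 0.0196]
tool_rot: [[-1.0, -0.001, 0.0], [-0.001, 1.0, -0.0], [-0.0, -0.0, -1.0]]
contact_force: [0.1, -0.3, -0.8]
gripper_width: 0.702
grasp_force: 54.9
```

>>> apply_moves([
  [[1,0,0,0,0,0,0],[1,0,0,0,0,0,0],[1,0,0,0,0,0,0],[1,0,0,0,0,0,0],[1,0,0,-0.4,0,0,0]],
])

```text
time_s: 6.9
position: [0.4449, -0.3072, 0.0288]
tool_rot: [[-1.0, -0.0, -0.002], [-0.0, 1.0, 0.001], [0.002, 0.001, -1.0]]
contact_force: [0.5, -0.3, 0.7]
gripper_width: 1.001
grasp_force: 0.0
```

>>> apply_moves([
  [[1,0,0,-1,0,0,0],[1,0,0,-1,0,0,1],[1,0,0,-1,0,0,1],[1,0,0,-1,0,0,1],[1,0,0,-1,0,0,1]],
])

```text
time_s: 7.4
position: [0.4454, -0.3078, 0.1561]
tool_rot: [[-0.938, 0.345, 0.001], [0.345, 0.938, 0.0], [-0.001, 0.0, -1.0]]
contact_force: [0.2, -0.4, 0.2]
gripper_width: 1.0
grasp_force: 0.0
```

>>> apply_moves([
  [[1,0,0,0,0,0,1],[1,0,0,0,0,0,1],[1,0,0,0,0,0,1],[1,0,0,0,0,0,1],[1,0,0,0,0,0,1]],
])

```text
time_s: 7.9
position: [0.4455, -0.3078, 0.155]
tool_rot: [[-0.705, 0.71, 0.001], [0.71, 0.705, 0.0], [-0.0, 0.001, -1.0]]
contact_force: [0.5, 0.0, -0.2]
gripper_width: 1.0
grasp_force: 0.0
```

>>> apply_moves([
  [[1,0,0,0,0,0,1],[1,0,0,0,0,0,1],[1,0,0,0,0,0,1],[1,0,0,0,0,0,1],[1,0,0,0,0,0,1]],
])

```text
time_s: 8.4
position: [0.4455, -0.3078, 0.155]
tool_rot: [[-0.339, 0.941, 0.001], [0.941, 0.339, 0.0], [-0.0, 0.001, -1.0]]
contact_force: [0.5, -0.2, -0.2]
gripper_width: 1.0
grasp_force: 0.0
```

>>> apply_moves([
  [[1,0,0,0,0,0,1],[1,0,0,0,0,0,1],[1,0,0,0,0,0,1],[1,0,0,0,0,0,1],[1,0,0,0,0,0,0]],
])

```text
time_s: 8.9
position: [0.4456, -0.3077, 0.1548]
tool_rot: [[0.001, 1.0, 0.0], [1.0, -0.001, 0.0], [0.0, 0.0, -1.0]]
contact_force: [-1.1, 0.5, 0.7]
gripper_width: 1.0
grasp_force: 0.0
```

>>> apply_moves([
  [[1,1,0.6,0,0,0,0],[1,1,0.6,0,0,0,0],[1,1,0.6,0,0,0,0],[1,1,0.6,0,0,0,0],[1,1,0.6,0,0,0,0]],
])

```text
time_s: 9.4
position: [0.5211, -0.1815, 0.1548]
tool_rot: [[-0.003, 1.0, 0.001], [1.0, 0.003, 0.0], [0.0, 0.001, -1.0]]
contact_force: [0.1, -0.8, 0.8]
gripper_width: 1.004
grasp_force: 0.0
```

>>> apply_moves([
  [[1,1,0.6,0,0,0,0],[1,1,0.6,0,0,0,0],[1,1,0.6,0,0,0,0],[1,1,0.6,0,0,0,0],[1,1,0.6,0,0,0,0]],
])

```text
time_s: 9.9
position: [0.596, -0.0565, 0.1548]
tool_rot: [[-0.003, 1.0, 0.0], [1.0, 0.003, 0.0], [0.0, 0.0, -1.0]]
contact_force: [0.9, -1.0, -0.8]
gripper_width: 1.0
grasp_force: 0.0
```

>>> apply_moves([
  [[1,1,0.6,0,0,0,0],[1,1,0.6,0,0,0,0],[1,1,0.6,0,0,0,0],[1,1,0.6,0,0,0,0],[1,1,0.6,0,0,0,0]],
])

```text
time_s: 10.4
position: [0.6709, 0.0686, 0.1548]
tool_rot: [[-0.003, 1.0, 0.0], [1.0, 0.003, 0.0], [0.0, 0.0, -1.0]]
contact_force: [0.7, 0.1, 0.2]
gripper_width: 0.999
grasp_force: 0.0
```

>>> apply_moves([
  [[1,1,0.6,0,0,0,0],[1,0.7,0.5,0,0,0,0],[1,0,0,1,0,0,0],[1,0,0,1,0,0,0],[1,0,0,0.4,0,0,0]],
])

```text
time_s: 10.9
position: [0.6967, 0.1101, 0.0921]
tool_rot: [[-0.003, 1.0, -0.003], [1.0, 0.003, -0.001], [-0.001, -0.003, -1.0]]
contact_force: [0.4, -0.6, 0.0]
gripper_width: 1.0
grasp_force: 0.0
```

>>> apply_moves([
  [[1,0,0.04,1,0,0,0],[1,0,0,0.8,0,0,0],[1,0,0,0.6,0,0,0],[1,0,0,0.4,0,0,0],[1,0,0,0,0,0,0]],
])

```text
time_s: 11.4
position: [0.6984, 0.1099, 0.0234]
tool_rot: [[-0.001, 1.0, -0.001], [1.0, 0.001, -0.0], [-0.0, -0.001, -1.0]]
contact_force: [-0.2, 0.2, 0.1]
gripper_width: 0.998
grasp_force: 0.0
```

>>> apply_moves([
  [[0.5,0,0,0,0,0,0],[0.5,0,0,0,0,0,0],[0.5,0,0,0,0,0,0],[0.5,0,0,0,0,0,0],[0.5,0,0,0,0,0,0]],
])

```text
time_s: 11.9
position: [0.6998, 0.1099, 0.0259]
tool_rot: [[-0.0, 1.0, 0.002], [1.0, 0.0, 0.001], [0.001, 0.002, -1.0]]
contact_force: [-1.1, 0.0, 6.6]
gripper_width: 0.623
grasp_force: 52.8
```

>>> apply_moves([
  [[0.5,0,0,-0.4,0,0,0],[0.5,0,0,-0.8,0,0,0],[0.5,0,0,-1,0,0,0],[0.5,0,0,-1,0,0,0],[0.5,-0.5,0,-1,0,0,0]],
])

```text
time_s: 12.4
position: [0.6987, 0.0998, 0.1307]
tool_rot: [[-0.003, 1.0, -0.0], [1.0, 0.003, 0.001], [0.001, -0.0, -1.0]]
contact_force: [0.3, 0.5, -2.5]
gripper_width: 0.622
grasp_force: 53.0
```

>>> apply_moves([
  [[0.5,-1,-0.25,0,0,0,0],[0.5,-1,-0.25,0,0,0,0],[0.5,-1,-0.25,0,0,0,0],[0.5,-1,-0.25,0,0,0,0],[0.5,-1,-0.25,0,0,0,0]],
])

```text
time_s: 12.9
position: [0.6673, -0.0286, 0.13]
tool_rot: [[-0.0, 1.0, 0.0], [1.0, 0.0, 0.0], [0.0, 0.0, -1.0]]
contact_force: [0.2, 1.4, -2.2]
gripper_width: 0.622
grasp_force: 53.1
```

>>> apply_moves([
  [[0.5,-1,-0.25,0,0,0,0],[0.5,-1,-0.25,0,0,0,0],[0.5,-1,-0.25,0,0,0,0],[0.5,-1,-0.25,0,0,0,0],[0.5,-1,-0.25,0,0,0,0]],
])

```text
time_s: 13.4
position: [0.6361, -0.1536, 0.1299]
tool_rot: [[-0.0, 1.0, 0.0], [1.0, 0.0, 0.0], [0.0, 0.0, -1.0]]
contact_force: [0.5, -0.4, -1.0]
gripper_width: 0.618
grasp_force: 53.1
```

>>> apply_moves([
  [[0.5,-1,-0.25,0,0,0,0],[0.5,-1,-0.25,0,0,0,0],[0.5,-1,-0.25,0,0,0,0],[0.5,-1,-0.25,0,0,0,0],[0.5,-1,-0.25,0,0,0,0]],
])

```text
time_s: 13.9
position: [0.605, -0.2785, 0.1299]
tool_rot: [[-0.0, 1.0, 0.0], [1.0, 0.0, 0.0], [0.0, 0.0, -1.0]]
contact_force: [0.2, -0.2, -2.1]
gripper_width: 0.621
grasp_force: 53.1
```

>>> apply_moves([
  [[0.5,-1,-0.45,0,0,0,0],[0.5,-1,-0.45,0,0,0,0],[0.5,-0.4,-0.1,0,0,0,0],[0.5,0,0,0,0,0,0]],
])

```text
time_s: 14.3
position: [0.5794, -0.3393, 0.1299]
tool_rot: [[0.003, 1.0, 0.0], [1.0, -0.003, -0.001], [-0.001, 0.0, -1.0]]
contact_force: [-0.5, -0.7, -2.5]
gripper_width: 0.62
grasp_force: 53.1
```

>>> apply_moves([
  [[0.5,0,0,1,0,0,0],[0.5,0,0,1,0,0,0],[0.5,0,0,1,0,0,0],[0.5,0,0,0.6,0,0,0],[0.5,0,0,0.25,0,0,0]],
])

```text
time_s: 14.8
position: [0.5806, -0.3358, 0.0315]
tool_rot: [[-0.002, 1.0, -0.002], [1.0, 0.002, 0.002], [0.002, -0.002, -1.0]]
contact_force: [-0.1, 0.2, -2.4]
gripper_width: 0.623
grasp_force: 53.1
```

>>> apply_moves([
  [[0.5,0,0,0.1,0,0,0],[0.5,0,0,0.06,0,0,0],[0.5,0,0,0,0,0,0]],
])

```text
time_s: 15.1
position: [0.5809, -0.3378, 0.03]
tool_rot: [[-0.001, 1.0, 0.001], [1.0, 0.001, -0.0], [-0.0, 0.001, -1.0]]
contact_force: [-0.1, -0.7, -2.4]
gripper_width: 0.621
grasp_force: 53.1
```

```bash
python3 - <<'E'
from h import *
p,d=get_image('side');np.savez('side1.npz',p=p,d=d)
cv2.imwrite('pics/side1.png',cv2.resize(p[190:350,170:370],None,fx=3.5,fy=3.5,interpolation=cv2.INTER_CUBIC))
E
```

```text
(no output)
```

View pics/side1.png

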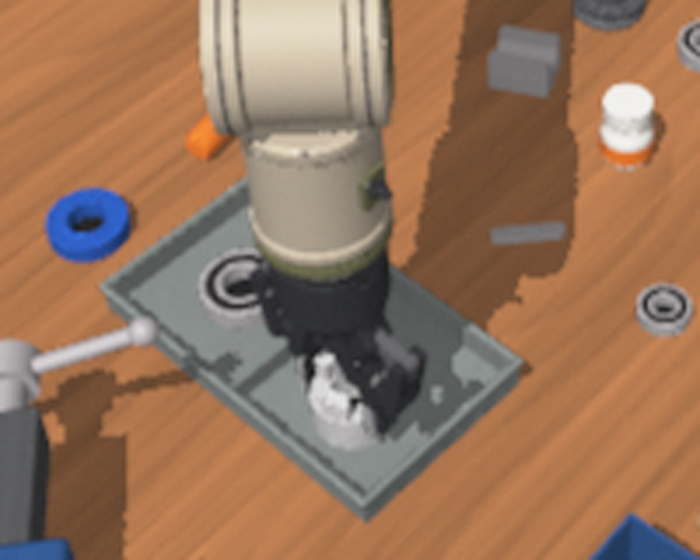

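The bearing (220,285) lies flat in the near bay. The hub (340,405) is upright over the far bay floor and still carries its full weight, so I'll lower it to touch.

>>> apply_moves([
  [[0.5,0,0,0.06,0,0,0],[0.5,0,0,0.04,0,0,0],[0.5,0,0,0,0,0,0]],
])

```text
time_s: 15.45
position: [0.5809, -0.3379, 0.0298]
tool_rot: [[-0.0, 1.0, 0.002], [1.0, 0.0, 0.001], [0.001, 0.002, -1.0]]
contact_force: [-8.3, 7.0, 23.4]
gripper_width: 0.618
grasp_force: 55.5
```

>>> apply_moves([
  [[0.5,0,0,-0.06,0,0,0],[0.78,0,0,0,0,0,0],[0.78,0,0,0,0,0,0],[0.78,0,0,0,0,0,0],[0.78,0,0,-0.3,0,0,0]],
])

```text
time_s: 15.95
position: [0.5798, -0.3372, 0.0347]
tool_rot: [[-0.0, 1.0, -0.002], [1.0, 0.0, 0.001], [0.001, -0.002, -1.0]]
contact_force: [-0.0, -0.1, 1.0]
gripper_width: 0.781
grasp_force: 0.0
```

>>> apply_moves([
  [[0.78,0,0,-0.6,0,0,0],[0.78,0,0,-1,0,0,0],[0.78,0,0,-1,0,0,0],[0.78,0,0,-1,0,0,0],[0.78,0,0,-1,0,0,0]],
])

```text
time_s: 16.45
position: [0.5803, -0.3379, 0.153]
tool_rot: [[0.0, 1.0, 0.001], [1.0, -0.0, -0.0], [-0.0, 0.001, -1.0]]
contact_force: [0.1, 0.1, -0.0]
gripper_width: 0.78
grasp_force: 0.0
```

>>> apply_moves([
  [[0.4,0.9,0,0,0,0,0],[0.4,0.9,0,0,0,0,0],[0.4,0.9,0,0,0,0,0],[0.4,0.9,0,0,0,0,0],[0.4,0.9,0,0,0,0,0]],
])

```text
time_s: 16.95
position: [0.5804, -0.2245, 0.1519]
tool_rot: [[0.0, 1.0, 0.001], [1.0, -0.0, -0.0], [-0.0, 0.001, -1.0]]
contact_force: [0.4, 0.5, 0.7]
gripper_width: 0.396
grasp_force: 0.0
```

>>> apply_moves([
  [[0.4,0.9,-0.1,0,0,0,0],[0.4,0.9,-0.1,0,0,0,0],[0.4,0.9,-0.1,0,0,0,0],[0.4,0.92,-0.08,0,0,0,0],[0.4,0,0,0,0,0,1]],
])

```text
time_s: 17.45
position: [0.5714, -0.131, 0.1516]
tool_rot: [[0.083, 0.997, 0.001], [0.997, -0.083, 0.002], [0.002, 0.001, -1.0]]
contact_force: [0.4, -0.2, 0.5]
gripper_width: 0.4
grasp_force: 0.0
```

>>> apply_moves([
  [[0.4,0,0,0.6,0,0,1],[0.4,0,0,0.6,0,0,1],[0.4,0,0,0.6,0,0,1],[0.4,0,0,0.6,0,0,1],[0.4,0,0,0.6,0,0,1]],
])

```text
time_s: 17.95
position: [0.5712, -0.1348, 0.0763]
tool_rot: [[0.503, 0.864, 0.002], [0.864, -0.503, 0.0], [0.001, 0.001, -1.0]]
contact_force: [0.1, 0.6, 0.4]
gripper_width: 0.398
grasp_force: 0.0
```

>>> apply_moves([
  [[0.4,0,0,0.5,0,0,1],[0.4,0,0,0.4,0,0,1],[0.4,0,0,0.2,0,0,0.9],[0.4,0,0,0,0,0,0]],
])

```text
time_s: 18.35
position: [0.5708, -0.1346, 0.0484]
tool_rot: [[0.701, 0.713, -0.0], [0.713, -0.701, 0.0], [-0.0, -0.0, -1.0]]
contact_force: [0.6, -0.0, 1.0]
gripper_width: 0.397
grasp_force: 0.0
```

```bash
python3 - <<'E'
from h import *
for n,(u,v) in(('top',(374,152)),('side',(320,256))):
    p,d=get_image(n)
    cv2.imwrite(f'pics/{n}2.png',cv2.resize(p[v-35:v+35,u-50:u+50],None,fx=6,fy=6,interpolation=cv2.INTER_CUBIC))
a,b=[cv2.imread(f'pics/{n}2.png') for n in('top','side')];cv2.imwrite('pics/key2.png',cv2.resize(np.vstack([a,b]),None,fx=.7,fy=.7))
E
```

```text
(no output)
```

View pics/key2.png

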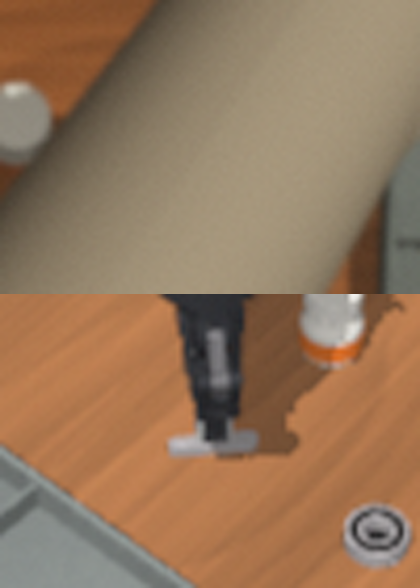

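The side view (bottom half) shows the fingers straddling the middle of the key at (212,440). Going down.

>>> apply_moves([
  [[0.4,0,0,0.6,0,0,0],[0.4,0,0,0.4,0,0,0],[0.4,0,0,0.2,0,0,0],[0.4,0,0,0,0,0,0]],
])

```text
time_s: 18.85
position: [0.5701, -0.1345, 0.017]
tool_rot: [[0.701, 0.714, -0.002], [0.714, -0.701, 0.0], [-0.001, -0.001, -1.0]]
contact_force: [0.2, -0.3, 0.5]
gripper_width: 0.397
grasp_force: 0.0
```

>>> apply_moves([
  [[0,0,0,0,0,0,0],[0,0,0,0,0,0,0],[0,0,0,0,0,0,0],[0,0,0,0,0,0,0],[0,0,0,0,0,0,0]],
], squeeze=40)

```text
time_s: 19.35
position: [0.571, -0.1348, 0.0184]
tool_rot: [[0.701, 0.713, 0.001], [0.713, -0.701, -0.0], [0.0, 0.001, -1.0]]
contact_force: [-0.4, -1.4, 4.0]
gripper_width: 0.095
grasp_force: 40.1
```

>>> apply_moves([
  [[0,0,0,-0.4,0,0,0],[0,0,0,-0.9,0,0,0.96],[0,0,0,-0.9,0,0,0.96],[0,0,0,-0.9,0,0,0.96],[0,0,0,0,0,0,0.96]],
])

```text
time_s: 19.85
position: [0.5721, -0.135, 0.0988]
tool_rot: [[0.898, 0.44, 0.004], [0.44, -0.898, 0.0], [0.004, 0.002, -1.0]]
contact_force: [0.1, -0.0, -0.1]
gripper_width: 0.093
grasp_force: 39.6
```

>>> apply_moves([
  [[0,0,0,0,0,0,0.96],[0,0,0,0,0,0,0.96],[0,0,0,0,0,0,0.96],[0,0,0,0,0,0,0.96],[0,0,0,0,0,0,0.96]],
])

```text
time_s: 20.35
position: [0.5707, -0.1344, 0.0961]
tool_rot: [[0.999, 0.037, 0.0], [0.037, -0.999, 0.0], [0.0, -0.0, -1.0]]
contact_force: [0.6, -0.1, -0.2]
gripper_width: 0.095
grasp_force: 39.6
```

>>> apply_moves([
  [[0,0,0,0,0,0,0.96],[0,0.1,1,0,0,0,0],[0,0.1,1,0,0,0,0],[0,0.1,1,0,0,0,0],[0,0.1,1,0,0,0,0]],
])

```text
time_s: 20.85
position: [0.5764, -0.2356, 0.096]
tool_rot: [[0.999, -0.043, 0.0], [-0.043, -0.999, 0.0], [-0.0, -0.0, -1.0]]
contact_force: [-0.6, -0.3, -0.1]
gripper_width: 0.094
grasp_force: 39.6
```

>>> apply_moves([
  [[0,0.1,1,0,0,0,0],[0,0.08,0.38,0,0,0,0],[0,0,0,0.8,0,0,0],[0,0,0,0.8,0,0,0],[0,0,0,0,0,0,0]],
])

```text
time_s: 21.35
position: [0.5786, -0.2678, 0.0534]
tool_rot: [[0.999, -0.042, -0.003], [-0.042, -0.999, 0.002], [-0.003, -0.002, -1.0]]
contact_force: [0.5, 0.3, -0.2]
gripper_width: 0.098
grasp_force: 39.6
```

```bash
python3 - <<'E'
from h import *
p,d=get_image('side')
cv2.imwrite('pics/side3.png',cv2.resize(p[220:350,190:350],None,fx=4,fy=4,interpolation=cv2.INTER_CUBIC))
E
```

```text
(no output)
```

View pics/side3.png

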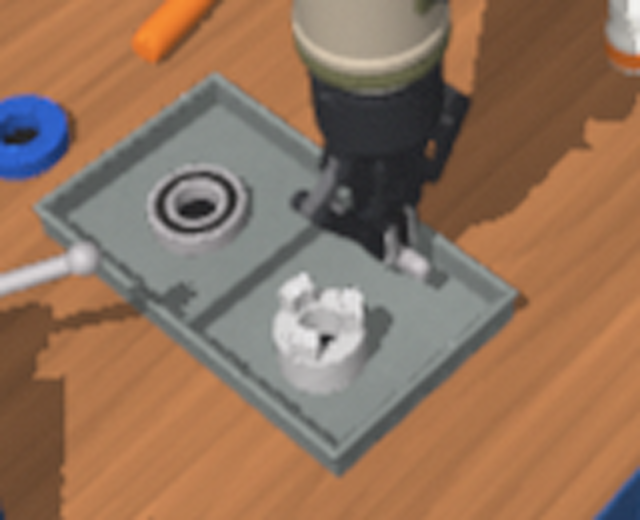

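Hub (320,335) stands upright and the key (410,258) is held level over its side of the bay. Lowering.

>>> apply_moves([
  [[0,0,0,0.6,0,0,0],[0,0,0,0.4,0,0,0],[0,0,0,0.2,0,0,0],[0,0,0,0.08,0,0,0],[0,0,0,0,0,0,0]],
])

```text
time_s: 21.9
position: [0.5794, -0.2696, 0.0234]
tool_rot: [[0.999, -0.043, -0.0], [-0.043, -0.999, 0.0], [-0.0, -0.0, -1.0]]
contact_force: [-0.4, -0.3, -0.9]
gripper_width: 0.093
grasp_force: 39.6
```

>>> apply_moves([
  [[0,0,0,0.05,0,0,0],[0,0,0,0,0,0,0],[0.2,0,0,0,0,0,0],[0.2,0,0,0,0,0,0],[0.2,0,0,0,0,0,0]],
])

```text
time_s: 22.4
position: [0.5795, -0.2696, 0.0224]
tool_rot: [[0.999, -0.043, 0.0], [-0.043, -0.999, 0.0], [0.0, -0.0, -1.0]]
contact_force: [-0.0, 0.4, -0.1]
gripper_width: 0.2
grasp_force: 0.0
```

>>> apply_moves([
  [[0.2,0,0,-0.4,0,0,0],[0.2,0,0,-1,0,0,0],[0.2,0,0,-1,0,0,0],[0.2,0,0,-1,0,0,0],[0.6,0,0,-1,0,0,0]],
])

```text
time_s: 22.9
position: [0.5793, -0.2698, 0.1341]
tool_rot: [[0.999, -0.044, 0.0], [-0.044, -0.999, -0.0], [0.0, 0.0, -1.0]]
contact_force: [-0.0, 0.1, 0.6]
gripper_width: 0.353
grasp_force: 0.0
```

>>> apply_moves([
  [[0.7,0,0,0,0,0,-0.5],[0.7,0.76,-0.92,0,0,0,0],[0.7,0.76,-0.92,0,0,0,0],[0.7,0.76,-0.92,0,0,0,0],[0.7,0.76,-0.92,0,0,0,0]],
])

```text
time_s: 23.4
position: [0.6561, -0.1767, 0.1332]
tool_rot: [[1.0, 0.0, 0.001], [0.0, -1.0, -0.0], [0.001, 0.0, -1.0]]
contact_force: [0.7, 0.2, 0.6]
gripper_width: 0.7
grasp_force: 0.0
```

>>> apply_moves([
  [[0.7,0.76,-0.92,0.5,0,0,0],[0.7,0.76,-0.92,1,0,0,0],[0.7,0,0,1,0,0,0],[0.7,0,0,1,0,0,0],[0.7,0,0,0,0,0,0]],
])

```text
time_s: 23.9
position: [0.6917, -0.1308, 0.042]
tool_rot: [[1.0, 0.001, -0.005], [0.001, -1.0, 0.001], [-0.005, -0.001, -1.0]]
contact_force: [-0.4, 0.5, 0.5]
gripper_width: 0.7
grasp_force: 0.0
```

>>> apply_moves([
  [[0.7,0,0,0.6,0,0,0],[0.7,0,0,0.4,0,0,0],[0.7,0,0,0.2,0,0,0],[0.7,0,0,0,0,0,0]],
])

```text
time_s: 24.3
position: [0.6932, -0.1315, 0.0144]
tool_rot: [[1.0, 0.0, -0.001], [0.0, -1.0, 0.0], [-0.001, -0.0, -1.0]]
contact_force: [0.0, -0.5, 0.2]
gripper_width: 0.701
grasp_force: 0.0
```

>>> apply_moves([
  [[0.3,0,0,0,0,0,0],[0.3,0,0,0,0,0,0],[0.3,0,0,0,0,0,0],[0.3,0,0,0,0,0,0],[0.3,0,0,0,0,0,0]],
])

```text
time_s: 24.8
position: [0.6939, -0.1318, 0.0158]
tool_rot: [[1.0, 0.0, 0.001], [0.0, -1.0, -0.0], [0.001, 0.0, -1.0]]
contact_force: [-0.9, 1.0, 6.4]
gripper_width: 0.443
grasp_force: 40.4
```

>>> apply_moves([
  [[0.3,0,0,-0.4,0,0,0],[0.3,0,0,-1,0,0,0],[0.3,0,0,-1,0,0,0],[0.3,0,0,-1,0,0,0],[0.3,0,-0.5,-1,0,0,0]],
])

```text
time_s: 25.3
position: [0.6927, -0.1212, 0.1265]
tool_rot: [[1.0, -0.003, 0.0], [-0.003, -1.0, -0.001], [0.0, 0.001, -1.0]]
contact_force: [-0.5, -0.7, -0.3]
gripper_width: 0.445
grasp_force: 40.3
```

>>> apply_moves([
  [[0.3,-0.35,-1,0,0,0,0],[0.3,-0.35,-1,0,0,0,0],[0.3,-0.35,-1,0,0,0,0],[0.3,-0.35,-1,0,0,0,0],[0.3,-0.35,-1,0,0,0,0]],
])

```text
time_s: 25.8
position: [0.6491, 0.0069, 0.1253]
tool_rot: [[1.0, 0.0, 0.0], [0.0, -1.0, 0.0], [0.0, -0.0, -1.0]]
contact_force: [1.3, -0.1, -0.7]
gripper_width: 0.445
grasp_force: 40.3
```

>>> apply_moves([
  [[0.3,-0.35,-1,0,0,0,0],[0.3,-0.35,-1,0,0,0,0],[0.3,-0.35,-1,0,0,0,0],[0.3,-0.35,-1,0,0,0,0],[0.3,-0.35,-1,0,0,0,0]],
])

```text
time_s: 26.3
position: [0.6053, 0.1319, 0.1253]
tool_rot: [[1.0, 0.0, 0.0], [0.0, -1.0, 0.0], [0.0, -0.0, -1.0]]
contact_force: [0.4, -0.8, -0.4]
gripper_width: 0.443
grasp_force: 40.3
```

>>> apply_moves([
  [[0.3,-0.35,-1,0,0,0,0],[0.3,-0.35,-1,0,0,0,0],[0.3,-0.35,-1,0,0,0,0],[0.3,-0.35,-1,0,0,0,0],[0.3,-0.35,-1,0,0,0,0]],
])

```text
time_s: 26.8
position: [0.5615, 0.2568, 0.1253]
tool_rot: [[1.0, 0.0, 0.0], [0.0, -1.0, 0.0], [0.0, -0.0, -1.0]]
contact_force: [-0.2, -0.3, -0.0]
gripper_width: 0.447
grasp_force: 40.3
```

>>> apply_moves([
  [[0.3,-0.35,-1,0,0,0,0],[0.3,-0.35,-1,0,0,0,0],[0.3,-0.35,-0.6,0,0,0,0],[0.3,0,0,0,0,0,0]],
])

```text
time_s: 27.2
position: [0.5343, 0.3235, 0.1247]
tool_rot: [[1.0, 0.004, -0.001], [0.004, -1.0, 0.001], [-0.001, -0.001, -1.0]]
contact_force: [0.1, -0.2, -1.2]
gripper_width: 0.442
grasp_force: 40.3
```

```bash
python3 - <<'E'
from h import *
print(np.round(robot.get_obs()['q'],2))
p,d=get_image('top');np.savez('top4.npz',p=p,d=d)
cv2.imwrite('pics/top4.png',p)
E
```

```text
[-1.42  0.73  1.17  1.65 -0.7   1.25 -1.67]
```

View pics/top4.png

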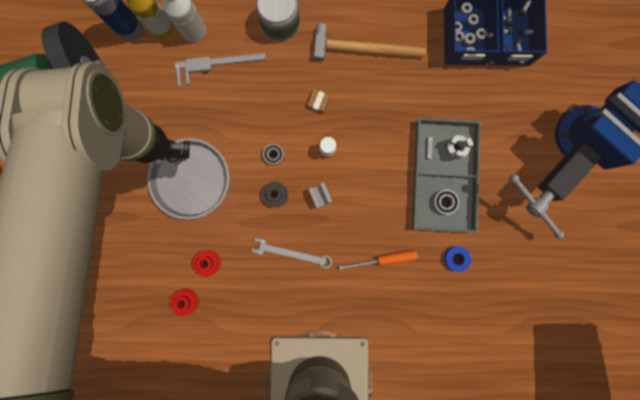

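Top view: the kit tray is right (key (430,147), hub (460,146), large bearing (447,202)). The forearm has swung out over the grinder at about (90,70), so I'll check that clearance before going down.

```bash
python3 - <<'E'
from h import *
m=camera_model('top');A=cloud(m,np.load('top0.npz')['d']);B=cloud(m,np.load('top4.npz')['d'])
g=A[30:130,0:125];g=g[(g[...,2]>.03)&(g[...,2]<.5)];print('grinder x',g[:,0].min(),g[:,0].max(),'y',g[:,1].min(),g[:,1].max(),'zmax',g[:,2].max())
S=cloud(camera_model('side'),np.load('side0.npz')['d']);s=S[40:170,440:540];s=s[(s[...,2]>.03)&(s[...,2]<.4)&(s[...,1]>.3)];print('side',np.percentile(s,[1,99],axis=0).round(3))
p,d=get_image('side');C=cloud(camera_model('side'),d)
for n,Q in(('top',B),('side',C)):
    k=(Q[...,0]>.4)&(Q[...,0]<.9)&(Q[...,1]>.38)&(Q[...,1]<.9)&(Q[...,2]>.05)
    P=Q[k]
    for y0 in np.arange(.38,.66,.04):
        a=P[(P[:,1]>=y0)&(P[:,1]<y0+.04)]
        if len(a):print(n,round(y0,2),len(a),'z',np.percentile(a[:,2],[2,50,98]).round(3),'x',np.percentile(a[:,0],[2,98]).round(3))
cv2.imwrite('pics/side4.png',p[30:300,250:610])
E
```

```text
grinder x 0.5832085632267073 0.8569148476309925 y 0.4565739887980364 0.6853929505171269 zmax 0.23990438762115332
side [[0.521 0.318 0.063]
 [0.892 0.808 0.224]]
top 0.38 649 z [0.052 0.105 0.142] x [0.856 0.885]
top 0.42 297 z [0.051 0.097 0.137] x [0.859 0.893]
top 0.46 813 z [0.053 0.121 0.209] x [0.699 0.869]
top 0.5 1753 z [0.088 0.193 0.221] x [0.694 0.853]
top 0.54 229 z [0.15  0.191 0.219] x [0.698 0.783]
top 0.58 304 z [0.146 0.187 0.197] x [0.695 0.741]
top 0.62 173 z [0.175 0.191 0.198] x [0.667 0.72 ]
side 0.38 348 z [0.078 0.155 0.199] x [0.869 0.9  ]
side 0.42 103 z [0.087 0.134 0.224] x [0.613 0.897]
side 0.46 1466 z [0.066 0.145 0.218] x [0.614 0.897]
side 0.5 1524 z [0.067 0.159 0.217] x [0.626 0.869]
side 0.54 163 z [0.153 0.187 0.214] x [0.628 0.795]
side 0.58 222 z [0.151 0.189 0.196] x [0.61  0.712]
side 0.62 252 z [0.149 0.187 0.196] x [0.596 0.716]
side 0.66 246 z [0.147 0.186 0.195] x [0.581 0.709]
```

View pics/side4.png

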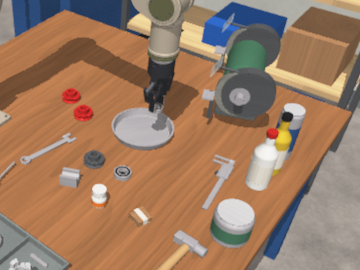

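The arm passes clear on the robot side of the grinder, with the gripper over the dish (155,95). Going down.

>>> apply_moves([
  [[0.3,0,0.06,0.8,0,0,0],[0.3,0,0,0.8,0,0,0],[0.3,0,0,0.8,0,0,0],[0.3,0,0,0.6,0,0,0],[0.3,0,0,0,0,0,0]],
])

```text
time_s: 27.8
position: [0.5353, 0.3177, 0.0482]
tool_rot: [[1.0, -0.001, -0.002], [-0.001, -1.0, -0.002], [-0.002, 0.002, -1.0]]
contact_force: [-0.2, -0.6, -0.8]
gripper_width: 0.44
grasp_force: 40.3
```

```bash
python3 -c "
from h import *
print(np.round(robot.get_obs()['q'],2),robot.get_obs()['position'])"
```

```text
[-1.37  0.8   1.09  1.7  -0.78  1.14 -1.62] [0.53526188 0.31769405 0.04822964]
```

Clear of the limits. From about z 0.050 down to 0.020.

>>> apply_moves([
  [[0.3,0,0,0.6,0,0,0],[0.3,0,0,0.4,0,0,0],[0.3,0,0,0.15,0,0,0],[0.3,0,0,0.05,0,0,0],[0.3,0,0,0,0,0,0]],
])

```text
time_s: 28.3
position: [0.5359, 0.3194, 0.02]
tool_rot: [[1.0, 0.0, 0.0], [0.0, -1.0, 0.0], [0.0, -0.0, -1.0]]
contact_force: [0.0, -0.6, -1.0]
gripper_width: 0.439
grasp_force: 40.3
```

>>> apply_moves([
  [[0.3,0,0,0.05,0,0,0],[0.3,0,0,0,0,0,0],[0.6,0,0,0,0,0,0],[0.6,0,0,0,0,0,0],[0.6,0,0,0,0,0,0]],
])

```text
time_s: 28.8
position: [0.5358, 0.3195, 0.0187]
tool_rot: [[1.0, 0.0, 0.0], [0.0, -1.0, 0.0], [0.0, -0.0, -1.0]]
contact_force: [-0.5, -0.9, -0.3]
gripper_width: 0.602
grasp_force: 0.0
```

>>> apply_moves([
  [[0.6,0,0,-0.4,0,0,0],[0.6,0,0,-1,0,0,0],[0.6,0,0,-1,0,0,0],[0.6,0,0,-1,0,0,0],[0.6,0,0,-0.6,0,0,0]],
])

```text
time_s: 29.3
position: [0.5365, 0.3194, 0.1211]
tool_rot: [[1.0, 0.0, 0.002], [0.0, -1.0, 0.001], [0.002, -0.001, -1.0]]
contact_force: [0.4, 0.4, -0.1]
gripper_width: 0.6
grasp_force: 0.0
```

>>> apply_moves([
  [[0.6,-0.34,0.93,0,0,0,0],[0.6,-0.34,0.93,0,0,0,0],[0.6,-0.34,0.93,0,0,0,0],[0.6,-0.34,0.93,0,0,0,0],[0.6,-0.34,0.93,0,0,0,0]],
])

```text
time_s: 29.8
position: [0.4927, 0.2021, 0.1186]
tool_rot: [[1.0, 0.0, -0.0], [0.0, -1.0, 0.0], [-0.0, -0.0, -1.0]]
contact_force: [-0.5, 0.0, 0.4]
gripper_width: 0.603
grasp_force: 0.0
```

>>> apply_moves([
  [[0.6,-0.34,0.93,0,0,0,0],[0.6,-0.34,0.93,0,0,0,0],[0.6,-0.34,0.93,0,0,0,0],[0.6,-0.32,0.92,0.5,0,0,0],[0.6,0,0,0.7,0,0,0]],
])

```text
time_s: 30.3
position: [0.4592, 0.108, 0.0889]
tool_rot: [[1.0, -0.003, 0.0], [-0.003, -1.0, 0.003], [0.0, -0.003, -1.0]]
contact_force: [0.1, 0.4, -0.2]
gripper_width: 0.601
grasp_force: 0.0
```

>>> apply_moves([
  [[0.6,0,0,0.8,0,0,0],[0.6,0,0,0.6,0,0,0],[0.6,0,0,0.4,0,0,0],[0.6,0,0,0.2,0,0,0],[0.6,0,0,0,0,0,0]],
])

```text
time_s: 30.8
position: [0.4597, 0.1101, 0.0384]
tool_rot: [[1.0, 0.0, -0.0], [0.0, -1.0, -0.0], [-0.0, 0.0, -1.0]]
contact_force: [-0.3, 0.1, 0.5]
gripper_width: 0.6
grasp_force: 0.0
```

>>> apply_moves([
  [[0.6,0,0,0.18,0,0,0],[0.6,0,0,0,0,0,0]],
])

```text
time_s: 31.0
position: [0.4599, 0.1106, 0.0341]
tool_rot: [[1.0, 0.001, 0.0], [0.001, -1.0, 0.0], [0.0, -0.0, -1.0]]
contact_force: [0.5, -0.1, -0.2]
gripper_width: 0.599
grasp_force: 0.0
```

>>> apply_moves([
  [[0.2,0,0,0,0,0,0],[0.2,0,0,0,0,0,0],[0.2,0,0,0,0,0,0],[0.2,0,0,0,0,0,0],[0.2,0,0,0,0,0,0]],
], squeeze=70)

```text
time_s: 31.5
position: [0.4601, 0.111, 0.0349]
tool_rot: [[1.0, 0.001, 0.0], [0.001, -1.0, 0.002], [0.0, -0.002, -1.0]]
contact_force: [-4.7, 1.2, 12.2]
gripper_width: 0.386
grasp_force: 68.3
```

>>> apply_moves([
  [[0.2,0,0,-0.4,0,0,0],[0.2,0,0,-0.8,0,0,0],[0.2,0,0,-0.8,0,0,0],[0.2,0,0,-0.6,0,0,0],[0.2,0,-0.4,0,0,0,0]],
])

```text
time_s: 32.0
position: [0.4606, 0.1199, 0.1006]
tool_rot: [[1.0, -0.002, 0.002], [-0.002, -1.0, 0.002], [0.002, -0.002, -1.0]]
contact_force: [1.0, 0.1, -3.9]
gripper_width: 0.382
grasp_force: 70.6
```

>>> apply_moves([
  [[0.2,0,-1,0,0,0,0],[0.2,0,-1,0,0,0,0],[0.2,0,-1,0,0,0,0],[0.2,-0.1,-1,0,0,0,0],[0.2,-0.1,-1,0,0,0,0]],
])

```text
time_s: 32.5
position: [0.4538, 0.247, 0.0981]
tool_rot: [[1.0, 0.001, -0.001], [0.001, -1.0, -0.0], [-0.001, 0.0, -1.0]]
contact_force: [1.1, -0.3, -3.7]
gripper_width: 0.382
grasp_force: 70.6
```

>>> apply_moves([
  [[0.2,0,-1,0,0,0,0],[0.2,0,-1,0,0,0,0],[0.2,0,-0.9,0,0,0,0],[0.2,0,0,0,0,0,0]],
])

```text
time_s: 32.9
position: [0.4532, 0.3221, 0.0977]
tool_rot: [[1.0, 0.006, -0.001], [0.006, -1.0, -0.0], [-0.001, 0.0, -1.0]]
contact_force: [0.0, 0.0, -3.4]
gripper_width: 0.38
grasp_force: 70.6
```

```bash
python3 - <<'E'
from h import *
print(np.round(robot.get_obs()['q'],2))
p,d=get_image('side')
cv2.imwrite('pics/side5.png',cv2.resize(p[90:220,330:470],None,fx=4.2,fy=4.2,interpolation=cv2.INTER_CUBIC))
E
```

```text
[-1.57  0.54  1.11  1.85 -0.55  1.09 -1.82]
```

View pics/side5.png

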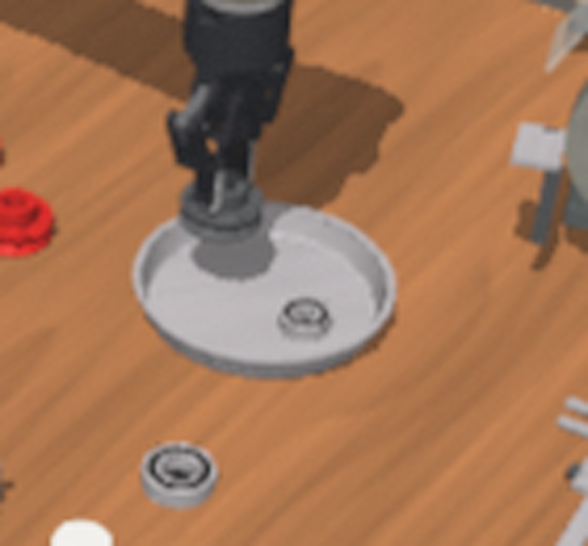

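The small bearing (305,315) lies flat in the dish. The pulley (222,205) is held level over the free side. Lowering.

>>> apply_moves([
  [[0.2,0.1,0,0.8,0,0,0],[0.2,0.05,0,0.8,0,0,0],[0.2,0,0,0.5,0,0,0],[0.2,0,0,0.2,0,0,0],[0.2,0,0,0,0,0,0]],
])

```text
time_s: 33.45
position: [0.4582, 0.3174, 0.0411]
tool_rot: [[1.0, -0.0, -0.001], [-0.0, -1.0, -0.001], [-0.001, 0.001, -1.0]]
contact_force: [-0.4, -0.6, -3.4]
gripper_width: 0.382
grasp_force: 70.6
```

>>> apply_moves([
  [[0.2,0,0,0.06,0,0,0],[0.2,0,0,0.04,0,0,0],[0.2,0,0,0,0,0,0]],
])

```text
time_s: 33.75
position: [0.4586, 0.3181, 0.0394]
tool_rot: [[1.0, 0.0, 0.0], [0.0, -1.0, 0.001], [0.0, -0.001, -1.0]]
contact_force: [-0.2, -0.4, -5.0]
gripper_width: 0.385
grasp_force: 70.6
```

>>> apply_moves([
  [[0.2,0,0,0.04,0,0,0],[0.2,0,0,0,0,0,0]],
])

```text
time_s: 33.95
position: [0.4584, 0.318, 0.0381]
tool_rot: [[1.0, 0.0, 0.0], [0.0, -1.0, 0.0], [0.0, -0.0, -1.0]]
contact_force: [0.5, -0.3, -3.4]
gripper_width: 0.386
grasp_force: 70.7
```

>>> apply_moves([
  [[0.2,0,0,0.03,0,0,0],[0.2,0,0,0,0,0,0],[0.6,0,0,0,0,0,0],[0.6,0,0,0,0,0,0],[0.6,0,0,0,0,0,0]],
])

```text
time_s: 34.45
position: [0.4587, 0.318, 0.0374]
tool_rot: [[1.0, 0.0, 0.0], [0.0, -1.0, 0.0], [0.0, -0.0, -1.0]]
contact_force: [-0.8, 0.5, -0.3]
gripper_width: 0.603
grasp_force: 0.0
```

>>> apply_moves([
  [[0.6,0,0,-0.4,0,0,0],[0.6,0,0,-1,0,0,0],[0.6,0,0,-1,0,0,0],[0.6,0,0,-1,0,0,0],[0.6,0,0,-1,0,0,0]],
])

```text
time_s: 34.95
position: [0.4587, 0.3176, 0.149]
tool_rot: [[1.0, -0.0, 0.0], [-0.0, -1.0, 0.0], [0.0, -0.0, -1.0]]
contact_force: [0.7, -0.0, -0.5]
gripper_width: 0.604
grasp_force: 0.0
```

>>> apply_moves([
  [[0.6,-0.5,1,-1,0,0,0],[0.6,0,1,-1,0,0,0],[0.6,0,1,0,0,0,0],[0.6,0,1,0,0,0,0],[0.6,0,1,0,0,0,0]],
])

```text
time_s: 35.45
position: [0.4463, 0.1915, 0.1976]
tool_rot: [[1.0, -0.0, 0.0], [-0.0, -1.0, 0.0], [0.0, -0.0, -1.0]]
contact_force: [-0.7, -1.0, 0.0]
gripper_width: 0.6
grasp_force: 0.0
```

>>> apply_moves([
  [[0.6,0,1,0,0,0,0],[0.6,0,1,0,0,0,0],[0.6,0,1,0,0,0,0],[0.6,0,0,0,0,0,0],[0.6,0,0,0,0,0,0]],
])

```text
time_s: 35.95
position: [0.4462, 0.1176, 0.1975]
tool_rot: [[1.0, -0.001, -0.001], [-0.001, -1.0, 0.002], [-0.001, -0.002, -1.0]]
contact_force: [0.3, -0.2, 0.8]
gripper_width: 0.602
grasp_force: 0.0
```

```bash
python3 - <<'E'
from h import *
p,d=get_image('top');cv2.imwrite('pics/top6.png',p)
p2,d2=get_image('side')
cv2.imwrite('pics/side6.png',cv2.resize(p2[110:350,190:450],None,fx=2.4,fy=2.4,interpolation=cv2.INTER_CUBIC))
E
```

```text
(no output)
```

View pics/top6.png

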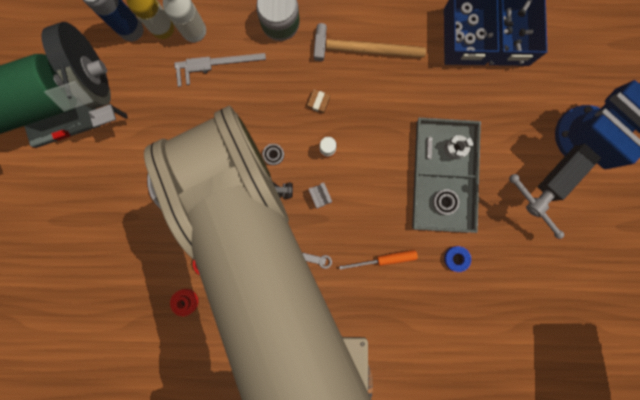

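View pics/side6.png

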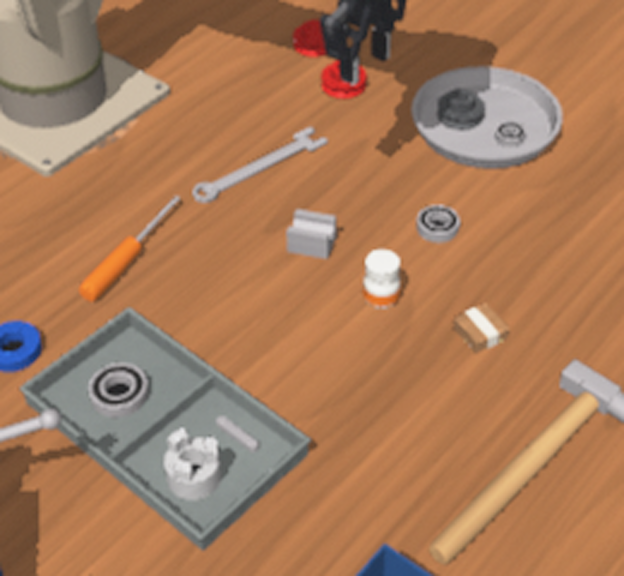

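Side view: the pulley (460,108) and small bearing (510,133) lie flat side by side in the dish. The tray has the large bearing (118,385), the upright hub (192,462) and the key lying flat (237,432). The medium bearing (438,222) hasn't moved and the gripper is clear, so I'm handing in.

```bash
python3 -c "
from cell import robot
print(robot.sign_off())"
```

```text
the job is handed in; nothing more can be done
None
```

Both kits are made up as asked and in the order asked, the medium bearing was left where it lay, and the job was handed in at about 36 s of the 109 s allowed; the result has not been reported back.

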